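# Clear the sowing board and stack the pots

## Robot

A 7-joint arm with a two-finger parallel gripper is mounted at the origin on the work surface. World frame = base frame: x ahead of the robot, y to its left, z up, the work surface at z = 0. Lengths are in m, angles in rad, forces in N, time in s.
With the tool pointing down it reaches from about 0.425 to 0.925 m from the base axis. Payload 6.8 kg.
Tool frame: the origin (TCP) lies between the finger pads; the fingertips stand 22 mm ahead of it and the grasp point (between the pads) lies 3 mm ahead of it; z points along the fingers, y is the direction in which the jaws open and shut (so a half turn about z gives the same grasp; the last joint's range is limited). The gripper opens to 85 mm and grips with 20 to 120 N. Pads are 22 mm wide; open, the fingers measure 114 mm over their backs; the gripper's body (76 mm by 85 mm) begins 54 mm behind the grasp point. The pads swing forward as they close: fully open they stand 13 mm farther back than shut.
Start: joints at [1.193, 0.477, 0.022, 1.555, -0.011, 1.109, -0.083], TCP at [0.18, -0.651, 0.253] pointing down, gripper open.
Joint ranges: [-2.96, 2.96], [-0.34, 2.1], [-1.41, 1.46], [0.24, 2.44], [-1.37, 4.51], [0.17, 1.92], [-2.96, 2.96]. Speed limits (rad/s): [2.39, 2.39, 3.14, 3.14, 3.14, 3.14, 3.14].

## Interface

Orientations are given as a unit quaternion [w, x, y, z].
In Python, from station import bot gives the robot as it stands. The module is installed in compiled form; this text tells all that it offers.
- The arm moves only by the tool drive_tool, never from a script. Its argument "series" is one flat list of numbers, 7 for each row, row after row: the opening, from -1 (shut) to 1 (fully open), then the shift along the tool's x, y, z in mm, then the turn, a rotation vector about the tool's x, y, z in rad. In form: [jaw, x, y, z, wx, wy, wz, jaw, x, y, z, wx, wy, wz, ...]. A call has 1 to 12 rows; each row shifts and turns the commanded pose from where the row before left it, along the tool's axes as they then stand; what a row does not reach is not made up. A row lasts 1/8 s, in which the tool goes at most 62.5 mm and 10.7 degrees, less where a joint would pass 70% of its speed; a pose out of reach is approached as far as the arm can. A call with a gripper value outside its range is refused whole. The fingers move at their own pace and stop on an object; "force" is the grip in N (left out, the last holds). Time passes only in rows, so rows that do not move let the fingers close. It gives the time, the measured TCP pose, the force and the opening at its end, in the units of the state.
- bot.get_obs(): the state, without advancing time (a new reading comes with each control period).
- bot.read_camera(name): name is "scene" or "top"; returns a dict with "pixels" (400x640x3 uint8, blue, green, red), "camera_matrix" (3x3 intrinsics, pixels), "distortion" ([k1, k2, p1, p2, k3] as OpenCV has them; the pictures are not rectified), "rvec" (rotation vector, rad) and "tvec" (3), from world to camera coordinates, as OpenCV has them. Camera axes: x right, y down, z forward; pixel columns grow to the right and rows downward; lengths in m; the calibration is good to about 2 mm. A picture is of the moment at which its call begins. There is no depth.
- bot.hand_in(): hands the job in, once; it reports no verdict.
The state is a dict: "t": time; "q": joint angles; "joint_vel": joint speeds; "joint_torque": joint torques, N m; "eef_pos": TCP position; "tool_rot": TCP orientation; "contact_force": force on the tool from outside, world axes, zero at the start; "torque": the same for the moment, N m; "gripper_width": opening from 0.0 (shut) to 1.0 (fully open).
Only numpy, scipy, OpenCV 4.12 (cv2) and the standard library are available. Lean on these libraries where they do the work, as an engineer would, in place of code of your own. Each camera call takes 0.05 s, during which the arm holds its last target. There are 200 camera calls.

## Task

Sowing is over: first clear all the scraps (bark chunks, stake offcut, clay shard, paper ball) off the white board into the blue tub, keeping the saucer empty meanwhile. Then nest all the green pots upright inside one another, fully home, as one stack standing in the middle of the black saucer on the board. Leave the seed jar and the seed dish where they are.

Things in the scene. Friction and masses are not known exactly. Their poses are not given: they have to be found in the camera images.
- board: white flat sowing board, 300 (its x) x 340 (its y) mm, 8 mm thick, fixed on the table; origin = centre of its underside
- saucer: black round drip saucer, fixed on the board, 98 mm across, 14 mm high, inner floor 82 mm across and 4 mm above its underside; origin = centre of its underside
- tub: blue open scrap tub, fixed on the table, 220 (its x) x 170 (its y) x 70 mm high, walls and floor 4 mm; origin = centre of its underside
- bark_a: scrap: dark brown bark chunk, 56 (x) x 34 (y) x 24 (z) mm, 30 g; origin = centre of its underside. 4 or 5 of the five scraps are present; absent ones read None
- bark_b: scrap: dark brown bark chunk, 48 (x) x 30 (y) x 22 (z) mm, 25 g; origin = centre of its underside
- stake_end: scrap: pale wooden stake offcut with a red end, 64 (x) x 20 (y) x 20 (z) mm, 20 g; origin = centre of its underside
- shard: scrap: thick terracotta clay shard, 50 (x) x 34 (y) x 18 (z) mm, 40 g; origin = centre of its underside
- paper_ball: scrap: white crumpled paper ball, rigid, about 36 (x) x 36 (y) x 34 (z) mm (look-only folds stand out to 45 mm across its corners), 12 g; origin = centre of its underside
- pot1: green plastic plant pot, round, hollow, 70 mm high: foot 40 mm across, cone to 57 mm across at 46 mm, then a vertical rim band 68 mm across up to 70 mm (mouth 62 mm), 60 g. Nested fully home, the band rests on the rim below: 24 mm higher. All pots are alike. 3 or 4 are present; absent ones read None; origin = centre of its underside, z = up through its mouth
- pot2: green plastic plant pot, the same as pot1, nested in any order; origin = centre of its underside, z = up through its mouth
- pot3: green plastic plant pot, the same as pot1, nested in any order; origin = centre of its underside, z = up through its mouth
- pot4: green plastic plant pot, the same as pot1, nested in any order; origin = centre of its underside, z = up through its mouth
- jar: bystander: glass seed jar with a red cap, 60 mm across, 75 mm high; origin = centre of its underside
- dish: bystander: white seed dish, 100 mm across, 15 mm high; origin = centre of its underside

How it is judged:
On the way, in this order (a step that is already met when the one before it is completed fails the run):
1. every scrap present lies in the tub, and no pot is in the saucer yet (x of bark_a in the frame of tub between -0.108 and 0.108 m and y of bark_a in the frame of tub between -0.083 and 0.083 m and z of bark_a in the frame of tub between -0.005 and 0.075 m and linear speed of each of bark_a, bark_b, stake_end, shard, paper_ball below 0.05 m/s and x of bark_b in the frame of tub between -0.108 and 0.108 m and y of bark_b in the frame of tub between -0.083 and 0.083 m and z of bark_b in the frame of tub between -0.005 and 0.075 m and x of stake_end in the frame of tub between -0.108 and 0.108 m and y of stake_end in the frame of tub between -0.083 and 0.083 m and z of stake_end in the frame of tub between -0.005 and 0.075 m and x of shard in the frame of tub between -0.108 and 0.108 m and y of shard in the frame of tub between -0.083 and 0.083 m and z of shard in the frame of tub between -0.005 and 0.075 m and x of paper_ball in the frame of tub between -0.108 and 0.108 m and y of paper_ball in the frame of tub between -0.083 and 0.083 m and z of paper_ball in the frame of tub between -0.005 and 0.075 m and horizontal distance between each of pot1, pot2, pot3, pot4 and saucer above 0.06 m), for 0.2 s.
2. all pots present are nested in one upright stack in the saucer (horizontal distance between each of pot1, pot2, pot3, pot4 and saucer below 0.025 m and angle between each of pot1, pot2, pot3, pot4's own z axis and vertical below 0.12 rad and linear speed of each of pot1, pot2, pot3, pot4 below 0.03 m/s and (z of pot1 in the frame of saucer between -0.001 and 0.009 m or z of pot1 in the frame of saucer between 0.023 and 0.033 m or z of pot1 in the frame of saucer between 0.047 and 0.057 m or z of pot1 in the frame of saucer between 0.071 and 0.081 m) and horizontal distance between pot1 and pot2 below 0.007 m and horizontal distance between each of pot1, pot2 and pot3 below 0.007 m and horizontal distance between each of pot1, pot2, pot3 and pot4 below 0.007 m and (z of pot2 in the frame of saucer between -0.001 and 0.009 m or z of pot2 in the frame of saucer between 0.023 and 0.033 m or z of pot2 in the frame of saucer between 0.047 and 0.057 m or z of pot2 in the frame of saucer between 0.071 and 0.081 m) and (z of pot3 in the frame of saucer between -0.001 and 0.009 m or z of pot3 in the frame of saucer between 0.023 and 0.033 m or z of pot3 in the frame of saucer between 0.047 and 0.057 m or z of pot3 in the frame of saucer between 0.071 and 0.081 m) and (z of pot4 in the frame of saucer between -0.001 and 0.009 m or z of pot4 in the frame of saucer between 0.023 and 0.033 m or z of pot4 in the frame of saucer between 0.047 and 0.057 m or z of pot4 in the frame of saucer between 0.071 and 0.081 m)), for 0.2 s.
At the end, for the whole second after the job is handed in: All scraps present rest inside the tub, below 75 mm. All pots present rest upright within 0.12 rad, within 25 mm of the saucer's centre, within 7 mm of one another's axes, and within 5 mm of a fully nested height (4, 28, 52 or 76 mm above the saucer's underside) (all of step 2 and x of bark_a in the frame of tub between -0.108 and 0.108 m and y of bark_a in the frame of tub between -0.083 and 0.083 m and z of bark_a in the frame of tub between -0.005 and 0.075 m and linear speed of each of bark_a, bark_b, stake_end, shard, paper_ball below 0.05 m/s and x of bark_b in the frame of tub between -0.108 and 0.108 m and y of bark_b in the frame of tub between -0.083 and 0.083 m and z of bark_b in the frame of tub between -0.005 and 0.075 m and x of stake_end in the frame of tub between -0.108 and 0.108 m and y of stake_end in the frame of tub between -0.083 and 0.083 m and z of stake_end in the frame of tub between -0.005 and 0.075 m and x of shard in the frame of tub between -0.108 and 0.108 m and y of shard in the frame of tub between -0.083 and 0.083 m and z of shard in the frame of tub between -0.005 and 0.075 m and x of paper_ball in the frame of tub between -0.108 and 0.108 m and y of paper_ball in the frame of tub between -0.083 and 0.083 m and z of paper_ball in the frame of tub between -0.005 and 0.075 m); the robot touches nothing.
It fails at once if the jar is moved more than 30 mm (distance of jar from where it was at the start of the episode above 0.03 m).
It fails at once if the dish is moved more than 30 mm (distance of dish from where it was at the start of the episode above 0.03 m).
Of bark_a, bark_b, stake_end, shard, paper_ball only 4 to 5 are there at a start; the rules pass over those that are not, and their reading is None.
Of pot1, pot2, pot3, pot4 only 3 to 4 are there at a start; the rules pass over those that are not, and their reading is None.
At some moment in a run one of bark_a, bark_b, stake_end, shard, paper_ball may be knocked a few centimetres aside while the robot is not near it.
It also fails if it takes over 208 s, if anything falls off the work surface, if the arm or the gripper's body presses on something with over 40 N, if the wrist force passes 120 N, or if a joint passes its speed limit or range.

## Working session

There is one attempt and no reset: what is moved stays moved. The work goes in short steps, Python scripts to look and compute and a tool call to move; the robot and the scene stay as the last step left them, time stands still between calls to the robot, and variables do not carry over. Pictures are saved under pics/ and viewed, about 12 in all and at most 16, crops included, and the job is handed in when it is done.

Besides the shell and the picture viewer there is one more tool, called after ">>>" in YAML: its name, and indented under it one key for each argument. drive_tool: Moves the arm, as the interface text tells. Its arguments: {"type":"object","properties":{"series":{"type":"array"},"force":{"type":"number"}},"required":["series"]}

```bash
mkdir -p pics
cat > h.py <<'E'
import cv2, numpy as np
from station import bot
def cam(n):
    c=bot.read_camera(n); return c
def ray(c,uv):
    p=cv2.undistortPoints(np.array([[uv]],float),c["camera_matrix"],np.array(c["distortion"]))[0,0]
    R=cv2.Rodrigues(np.array(c["rvec"],float))[0]; t=np.array(c["tvec"],float).ravel()
    return -R.T@t, R.T@np.array([p[0],p[1],1.])
def onplane(c,uv,z):
    o,d=ray(c,uv); return o+d*(z-o[2])/d[2]
def proj(c,P):
    return cv2.projectPoints(np.array([P],float),np.array(c["rvec"],float),np.array(c["tvec"],float),c["camera_matrix"],np.array(c["distortion"]))[0].reshape(-1,2)
E
python3 - <<'E'
from h import *
for n in("scene","top"):
    c=cam(n); cv2.imwrite(f"pics/{n}0.png",c["pixels"]); print(n,ray(c,(320,200)))
o=bot.get_obs();print(o["t"],o["eef_pos"],o["tool_rot"],o["gripper_width"])
E
```

```text
scene (array([1.43380512, 0.37660136, 0.65513002]), array([-0.76610065, -0.3498807 , -0.5395088 ]))
top (array([ 0.26650949, -0.02214558,  1.43930499]), array([ 0.20215608, -0.01032973, -0.97935118]))
0.1 [ 0.179746   -0.650123    0.25242656] [-7.88554701e-04  9.90913325e-01  1.34499551e-01 -1.75019502e-04] 0.99870778730263
```

View pics/scene0.png

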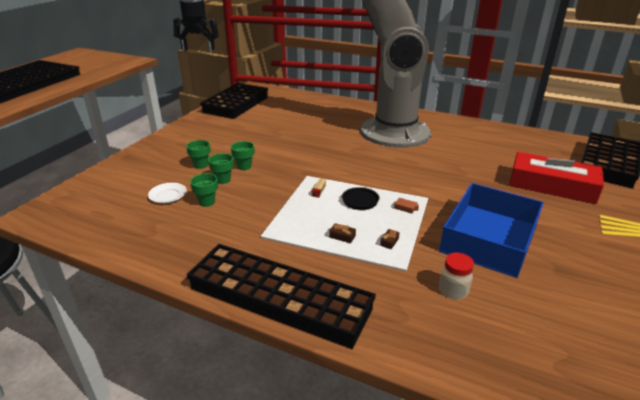

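View pics/top0.png

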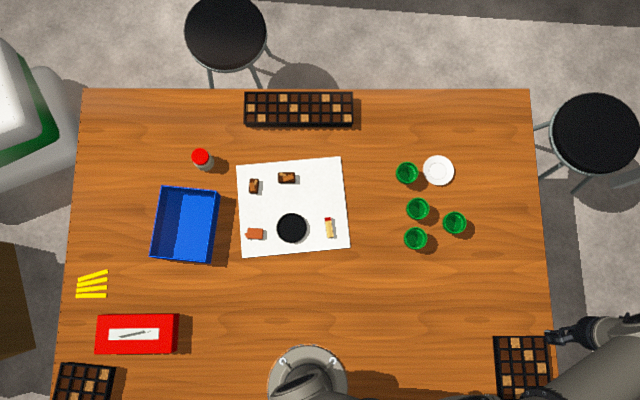

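The scene view shows four upright green pots at about (200,152), (221,168), (243,154) and (205,188), plus four scraps on the board. The top view shows the tub at (185,225), the saucer at (292,228), the jar at (202,158) and the dish at (438,170). No paper ball is visible yet, so I'll check a zoomed crop while measuring.

```bash
cat > meas.py <<'E'
from h import *
def blobs(m,amin):
    n,l,s,ce=cv2.connectedComponentsWithStats(m.astype(np.uint8),connectivity=8)
    return [(l==i) for i in range(1,n) if s[i,4]>=amin]
def rect(c,mask,z):
    k=cv2.findContours(mask.astype(np.uint8),cv2.RETR_EXTERNAL,cv2.CHAIN_APPROX_NONE)[0][0].reshape(-1,2)
    P=np.array([onplane(c,p,z)[:2] for p in k])*1000
    return cv2.minAreaRect(P.astype(np.float32))
def scraps(c,z=.02):
    hsv=cv2.cvtColor(c["pixels"],cv2.COLOR_BGR2HSV)
    # board polygon
    w=((hsv[...,1]<60)&(hsv[...,2]>150))
    b=max(blobs(w,300),key=lambda m:m.sum()) 
    k=max(cv2.findContours(b.astype(np.uint8),cv2.RETR_EXTERNAL,cv2.CHAIN_APPROX_NONE)[0],key=cv2.contourArea)
    hull=np.zeros(b.shape,np.uint8); cv2.fillConvexPoly(hull,cv2.convexHull(k),1)
    inner=cv2.erode(hull,np.ones((3,3)))
    return k,b,blobs((inner>0)&~w,12)
E
python3 - <<'E'
from meas import *
c=cam("top"); s=cam("scene")
np.set_printoptions(precision=1,suppress=True)
for n,cc in(("top",c),("scene",s)):
    k,b,bl=scraps(cc)
    R=cv2.minAreaRect(np.array([onplane(cc,p,.008)[:2]*1000 for p in k]).astype(np.float32)); print(n,"board",R)
    for m in bl:
        v,u=np.nonzero(m); print(n,(u.mean().round(1),v.mean().round(1)),m.sum(),rect(cc,m,.02),cc["pixels"][m].mean(0))
    h=cv2.cvtColor(cc["pixels"],cv2.COLOR_BGR2HSV)
    for col,lo,hi,z,a in(("green",45,80,.058,60),("blue",100,130,.07,500)):
        for m in blobs((h[...,0]>lo)&(h[...,0]<hi)&(h[...,1]>120)&(h[...,2]>30),a):
            v,u=np.nonzero(m); print(n,col,(u.mean().round(1),v.mean().round(1)),m.sum(),rect(cc,m,z))
A=cv2.resize(c["pixels"][145:265,140:480],None,fx=2.3,fy=2.3,interpolation=cv2.INTER_CUBIC)
B=cv2.resize(s["pixels"][135:275,180:450],None,fx=2.3,fy=2.3,interpolation=cv2.INTER_CUBIC)
B=cv2.copyMakeBorder(B,0,0,0,A.shape[1]-B.shape[1],cv2.BORDER_CONSTANT)
cv2.imwrite("pics/z1.png",np.vstack([A,B]))
E
```

```text
Traceback (most recent call last):
  File "h.py", line 10, in onplane
    o,d=ray(c,uv); return o+d*(z-o[2])/d[2]
        ~~~^^^^^^
  File "h.py", line 6, in ray
    p=cv2.undistortPoints(np.array([[uv]],float),c["camera_matrix"],np.array(c["distortion"]))[0,0]
      ~~~~~~~~~~~~~~~~~~~^^^^^^^^^^^^^^^^^^^^^^^^^^^^^^^^^^^^^^^^^^^^^^^^^^^^^^^^^^^^^^^^^^^^^
cv2.error: OpenCV(4.12.0) /io/opencv/modules/core/src/matrix_transform.cpp:181: error: (-215:Assertion failed) _src.dims() <= 2 && esz <= 32 in function 'transpose'
```

```bash
sed -i 's/    b=max(blobs(w,300).*/    win=np.zeros_like(w); win[150:268,225:432]=1; b=max(blobs(w\&win,300),key=lambda m:m.sum())/; s/    return k,b,blobs/    k=k.reshape(-1,2); return k,b,blobs/' meas.py
python3 - <<'E'
from meas import *
c=cam("top"); s=cam("scene")
np.set_printoptions(precision=1,suppress=True)
f=lambda R:[tuple(np.round(R[0],1)),tuple(np.round(R[1],1)),round(R[2],1)]
for n,cc in(("top",c),("scene",s)):
    k,b,bl=scraps(cc)
    R=cv2.minAreaRect(np.array([onplane(cc,p,.008)[:2]*1000 for p in k]).astype(np.float32)); print(n,"board",f(R))
    for m in bl:
        v,u=np.nonzero(m); print(n,(u.mean().round(1),v.mean().round(1)),m.sum(),f(rect(cc,m,.02)),cc["pixels"][m].mean(0))
    h=cv2.cvtColor(cc["pixels"],cv2.COLOR_BGR2HSV)
    for col,lo,hi,z,a in(("green",45,80,.058,60),("blue",100,130,.07,500)):
        for m in blobs((h[...,0]>lo)&(h[...,0]<hi)&(h[...,1]>120)&(h[...,2]>30),a):
            v,u=np.nonzero(m); print(n,col,(u.mean().round(1),v.mean().round(1)),m.sum(),f(rect(cc,m,z)))
A=cv2.resize(c["pixels"][145:265,140:480],None,fx=2.3,fy=2.3,interpolation=cv2.INTER_CUBIC)
B=cv2.resize(s["pixels"][135:275,180:450],None,fx=2.3,fy=2.3,interpolation=cv2.INTER_CUBIC)
B=cv2.copyMakeBorder(B,0,0,0,A.shape[1]-B.shape[1],cv2.BORDER_CONSTANT)
cv2.imwrite("pics/z1.png",np.vstack([A,B]))
E
```

```text
top board [(np.float64(544.5), np.float64(52.3)), (np.float64(301.3), np.float64(341.2)), 5.3]
top (np.float64(286.9), np.float64(177.7)) 217 [(np.float64(633.4), np.float64(65.2)), (np.float64(64.4), np.float64(36.4)), 89.9] [ 49.4  82.9 122.9]
top (np.float64(253.9), np.float64(186.1)) 156 [(np.float64(604.1), np.float64(173.2)), (np.float64(49.6), np.float64(31.8)), 1.2] [ 50.4  84.8 126.9]
top (np.float64(291.8), np.float64(227.7)) 752 [(np.float64(471.5), np.float64(51.7)), (np.float64(96.6), np.float64(93.4)), 81.4] [35.4 35.3 34.7]
top (np.float64(329.0), np.float64(227.0)) 151 [(np.float64(472.9), np.float64(-66.6)), (np.float64(66.9), np.float64(25.6)), 8.3] [108.4 170.4 217.7]
top (np.float64(254.9), np.float64(233.4)) 204 [(np.float64(453.1), np.float64(166.6)), (np.float64(62.2), np.float64(34.6)), 89.7] [ 62.  107.3 192.1]
top green (np.float64(37.8), np.float64(136.8)) 862 [(np.float64(748.0), np.float64(849.5)), (np.float64(107.9), np.float64(179.3)), 55.4]
top green (np.float64(406.6), np.float64(172.5)) 384 [(np.float64(639.2), np.float64(-308.5)), (np.float64(66.4),
[... 1023 characters left out ...]
.1)) 279 [(np.float64(461.2), np.float64(167.7)), (np.float64(62.2), np.float64(55.4)), 86.3] [ 61.5  83.7 136. ]
scene (np.float64(341.5), np.float64(232.8)) 405 [(np.float64(633.9), np.float64(67.3)), (np.float64(64.0), np.float64(61.2)), 88.8] [45.1 61.2 85.3]
scene (np.float64(388.4), np.float64(238.8)) 294 [(np.float64(609.3), np.float64(172.5)), (np.float64(39.1), np.float64(69.9)), 80.5] [52.  69.7 95.8]
scene green (np.float64(216.0), np.float64(167.0)) 2182 [(np.float64(540.3), np.float64(-314.8)), (np.float64(370.0), np.float64(188.2)), 41.1]
scene blue (np.float64(491.6), np.float64(227.9)) 6124 [(np.float64(528.8), np.float64(371.1)), (np.float64(170.0), np.float64(300.8)), 83.9]
```

View pics/z1.png

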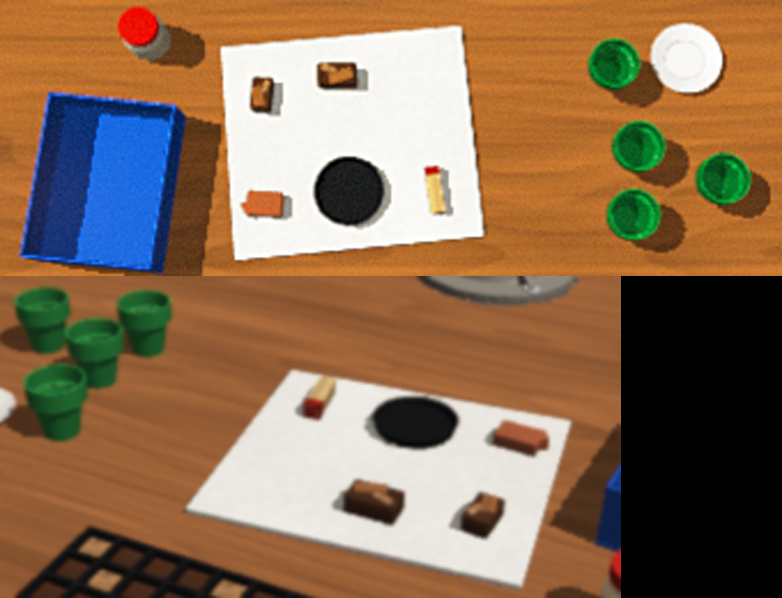

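The zoom shows four scraps (two bark, shard, stake) and no paper ball, plus four upright pots. Top and scene agree to within about 5 mm, so I'll use averages.

```bash
cat > go.py <<'E'
import sys; from h import *
from scipy.spatial.transform import Rotation as Ro
# go.py "x,y,z,yawdeg" ... : turn first, then shift, in tool axes (mm, rad)
o=bot.get_obs(); q=o["tool_rot"]; p=np.array(o["eef_pos"])*1000
X=Ro.from_quat([q[1],q[2],q[3],q[0]]).as_matrix(); y=np.arctan2(X[1,0],X[0,0])
print("t",round(o["t"],2),"at",p.round(1),"yaw",round(np.degrees(y),1),"w",round(o["gripper_width"],3),"F",np.round(o["contact_force"],1),"tilt z",X[:,2].round(3))
for a in sys.argv[1:]:
    t=[float(v) for v in a.split(",")]; yt=np.radians(t[3])
    d=(y-yt+np.pi)%(2*np.pi)-np.pi
    d=(d+np.pi/2)%np.pi-np.pi/2 if len(t)<5 else d
    y=y-d; s=np.array(t[:3])-p
    print("wz",round(d,3),"shift",np.round([np.cos(y)*s[0]+np.sin(y)*s[1],np.sin(y)*s[0]-np.cos(y)*s[1],-s[2]],1)); p=np.array(t[:3])
E
python3 go.py 475,-65,250,8 475,-65,60,8
```

```text
t 0.3 at [ 179.9 -650.4  253. ] yaw 15.5 w 0.993 F [-0.6  0.6 -0.1] tilt z [-0.     0.001 -1.   ]
wz 0.13 shift [ 373.7 -538.6    3. ]
wz 0.0 shift [  0.   0. 190.]
```

>>> drive_tool:
  series: [-1, 0, 0, 0, 0, 0, 0.13, -1, 34, -50, 0, 0, 0, 0, -1, 34, -50, 0, 0, 0, 0, -1, 34, -50, 0, 0, 0, 0, -1, 34, -50, 0, 0, 0, 0, -1, 34, -50, 0, 0, 0, 0, -1, 34, -50, 0, 0, 0, 0, -1, 34, -50, 0, 0, 0, 0, -1, 34, -50, 0, 0, 0, 0, -1, 34, -50, 0, 0, 0, 0, -1, 34, -50, 0, 0, 0, 0, -1, 34, -50, 0, 0, 0, 0]
  force: 30

```text
t: 1.8
eef_pos: [0.4743, -0.0522, 0.2537]
tool_rot: [0.0, 0.998, 0.07, 0.0]
contact_force: [0.7, -1.1, -0.4]
gripper_width: 0.001
```

```bash
python3 go.py 540,-20,52,8
```

```text
t 1.8 at [474.3 -52.2 253.7] yaw 8.0 w 0.001 F [ 0.7 -1.1 -0.4] tilt z [ 0.001 -0.    -1.   ]
wz -0.0 shift [ 69.5 -22.7 201.7]
```

>>> drive_tool:
  series: [-1, 35, -11, 40, 0, 0, 0, -1, 35, -11, 40, 0, 0, 0, -1, 0, 0, 50, 0, 0, 0, -1, 0, 0, 50, 0, 0, 0, -1, 0, 0, 21, 0, 0, 0, -1, 0, 0, 0, 0, 0, 0]

```text
t: 2.55
eef_pos: [0.5387, -0.0223, 0.0508]
tool_rot: [-0.0, 0.998, 0.07, -0.002]
contact_force: [0.3, 0.4, -0.2]
gripper_width: -0.0
```

>>> drive_tool:
  series: [-1, 0, 0, 4, 0, 0, 0, -1, 0, 0, 2, 0, 0, 0, -1, 0, 0, 2, 0, 0, 0]

```text
t: 2.92
eef_pos: [0.5405, -0.0224, 0.0451]
tool_rot: [0.0, 0.998, 0.07, 0.001]
contact_force: [0.7, 0.2, -0.5]
gripper_width: 0.001
```

>>> drive_tool:
  series: [-1, 0, 0, 2, 0, 0, 0, -1, 0, 0, 0, 0, 0, 0, -1, 0, 0, 0, 0, 0, 0]

```text
t: 3.3
eef_pos: [0.5399, -0.0224, 0.0424]
tool_rot: [0.0, 0.998, 0.07, 0.0]
contact_force: [0.2, 0.0, 0.1]
gripper_width: 0.001
```

>>> drive_tool:
  series: [-1, 0, 0, 3, 0, 0, 0, -1, 0, 0, 0, 0, 0, 0, -1, 0, 0, 0, 0, 0, 0]

```text
t: 3.68
eef_pos: [0.5399, -0.0223, 0.0392]
tool_rot: [-0.0, 0.998, 0.07, -0.0]
contact_force: [-0.2, -0.1, -0.1]
gripper_width: 0.003
```

>>> drive_tool:
  series: [-1, 0, 0, 3, 0, 0, 0, -1, 0, 0, 0, 0, 0, 0, -1, 0, 0, 0, 0, 0, 0]

```text
t: 4.05
eef_pos: [0.5399, -0.0223, 0.0363]
tool_rot: [0.0, 0.998, 0.07, -0.0]
contact_force: [-0.4, 0.1, 0.5]
gripper_width: 0.002
```

```bash
python3 go.py 540,-20,100,8 475,-65,100,8 475,-65,34,8 475,-65,160,8 430,370,160,8 430,370,85,8
```

```text
t 4.05 at [539.9 -22.3  36.3] yaw 8.0 w 0.002 F [-0.4  0.1  0.5] tilt z [-0. -0. -1.]
wz 0.0 shift [  0.4  -2.3 -63.7]
wz 0.0 shift [-70.6  35.5  -0. ]
wz 0.0 shift [ 0.  0. 66.]
wz 0.0 shift [   0.    0. -126.]
wz 0.0 shift [  16. -437.   -0.]
wz 0.0 shift [ 0.  0. 75.]
```

>>> drive_tool:
  series: [0.2, 0, 0, -50, 0, 0, 0, 0.2, -35, 17, -14, 0, 0, 0, 0.2, -35, 17, 0, 0, 0, 0, 0.2, 0, 0, 30, 0, 0, 0, 0.2, 0, 0, 26, 0, 0, 0, 0.2, 0, 0, 10, 0, 0, 0, 0.2, 0, 0, 0, 0, 0, 0, -1, 0, 0, 0, 0, 0, 0, -1, 0, 0, 0, 0, 0, 0, -1, 0, 0, 0, 0, 0, 0, -1, 0, 0, 0, 0, 0, 0]

```text
t: 5.42
eef_pos: [0.4761, -0.0658, 0.0352]
tool_rot: [0.0, 0.998, 0.07, 0.001]
contact_force: [-0.7, 0.2, 6.3]
gripper_width: 0.223
```

>>> drive_tool:
  series: [-1, 0, 0, -40, 0, 0, 0, -1, 0, 0, -50, 0, 0, 0, -1, 0, 0, -36, 0, 0, 0, -1, 0, 0, 0, 0, 0, 0]

```text
t: 5.92
eef_pos: [0.4773, -0.066, 0.1633]
tool_rot: [0.001, 0.998, 0.07, 0.003]
contact_force: [-0.3, 0.5, 0.1]
gripper_width: 0.221
```

```bash
python3 - <<'E'
from h import *
c=cam("scene");cv2.imwrite("pics/s2.png",cv2.resize(c["pixels"][60:300,150:560],None,fx=1.9,fy=1.9))
E
python3 go.py 430,370,160,8 430,370,85,8
```

```text
t 5.97 at [476.  -66.  161.6] yaw 8.0 w 0.225 F [ 0.7  0.2 -0.5] tilt z [ 0.003 -0.001 -1.   ]
wz -0.0 shift [  15.1 -438.1    1.6]
wz 0.0 shift [ 0.  0. 75.]
```

View pics/s2.png

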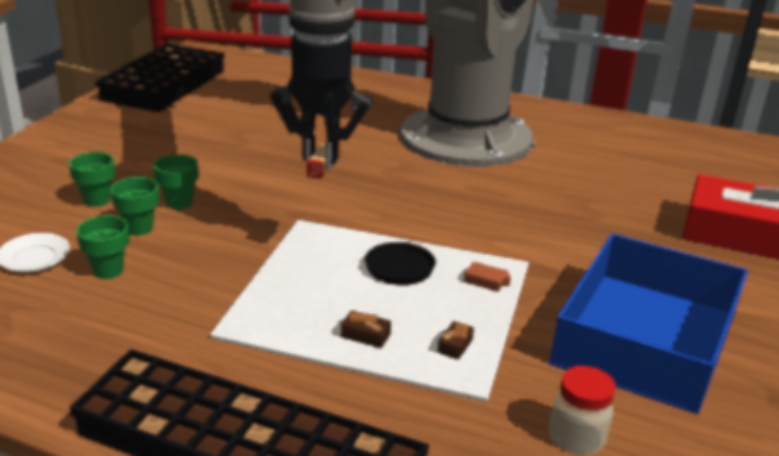

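The stake is held at crop (317,167) and the other three scraps haven't moved. Next I take it to the tub.

>>> drive_tool:
  series: [-1, 2, -55, 0, 0, 0, 0, -1, 2, -55, 0, 0, 0, 0, -1, 2, -55, 0, 0, 0, 0, -1, 2, -55, 0, 0, 0, 0, -1, 2, -55, 0, 0, 0, 0, -1, 2, -55, 0, 0, 0, 0, -1, 2, -55, 0, 0, 0, 0, -1, 1, -53, 0, 0, 0, 0, -1, 0, 0, 40, 0, 0, 0, -1, 0, 0, 35, 0, 0, 0, -1, 0, 0, 0, 0, 0, 0, 0, 0, 0, 0, 0, 0, 0]

```text
t: 7.48
eef_pos: [0.4292, 0.3703, 0.0856]
tool_rot: [-0.0, 0.998, 0.07, -0.0]
contact_force: [0.9, 0.8, 0.6]
gripper_width: 0.426
```

>>> drive_tool:
  series: [0.2, 0, 0, 0, 0, 0, 0, 0.2, 0, 0, 0, 0, 0, 0, 0.2, 0, 0, -40, 0, 0, 0, 0.2, 0, 0, -40, 0, 0, 0]

```text
t: 7.98
eef_pos: [0.4291, 0.3699, 0.1666]
tool_rot: [0.0, 0.998, 0.07, -0.0]
contact_force: [0.0, -0.2, 0.1]
gripper_width: 0.599
```

```bash
cat > look.py <<'E'
from meas import *
f=lambda R:[tuple(float(round(v,1)) for v in R[0]),tuple(float(round(v,1)) for v in R[1]),round(R[2],1)]
for n in("top","scene"):
    c=cam(n)
    for m in scraps(c)[2]:
        if m.sum()>60:
            v,u=np.nonzero(m); print(n,u.mean().round(),v.mean().round(),m.sum(),f(rect(c,m,.02)))
E
python3 look.py; python3 go.py 458,169,130,90 458,169,37,90 458,169,150,90 480,380,150,90 480,380,85,90
```

```text
top 287.0 178.0 212 [(633.5, 68.4), (57.9, 36.4), 89.9]
top 254.0 186.0 153 [(604.0, 173.4), (32.1, 49.1), 89.9]
top 292.0 228.0 748 [(471.2, 52.4), (96.6, 92.7), 71.2]
top 255.0 233.0 199 [(453.1, 166.6), (62.2, 34.6), 89.7]
scene 360.0 198.0 726 [(478.0, 51.7), (95.5, 112.6), 88.5]
scene 406.0 205.0 287 [(459.4, 168.5), (60.9, 59.3), 85.8]
scene 342.0 233.0 403 [(633.8, 67.0), (63.8, 61.0), 89.9]
scene 388.0 239.0 291 [(609.4, 171.0), (38.3, 70.7), 84.0]
t 8.07 at [431.1 372.4 170.4] yaw 8.0 w 0.601 F [-0.1  0.3 -0.4] tilt z [ 0.007  0.006 -1.   ]
wz -1.431 shift [-203.4   26.9   40.4]
wz 0.0 shift [ 0.  0. 93.]
wz 0.0 shift [   0.    0. -113.]
wz 0.0 shift [211.  22.  -0.]
wz 0.0 shift [ 0.  0. 65.]
```

>>> drive_tool:
  series: [0.6, 0, 0, 0, 0, 0, -0.179, 0.6, 0, 0, 0, 0, 0, -0.179, 0.6, 0, 0, 0, 0, 0, -0.179, 0.6, 0, 0, 0, 0, 0, -0.179, 0.6, 0, 0, 0, 0, 0, -0.179, 0.6, 0, 0, 0, 0, 0, -0.179, 0.6, 0, 0, 0, 0, 0, -0.179, 0.6, 0, 0, 0, 0, 0, -0.179, 0.6, -51, 7, 0, 0, 0, 0, 0.6, -51, 7, 0, 0, 0, 0, 0.6, -51, 7, 10, 0, 0, 0, 0.6, -50, 6, 30, 0, 0, 0]

```text
t: 9.57
eef_pos: [0.4578, 0.1657, 0.1261]
tool_rot: [0.001, 0.707, 0.707, 0.002]
contact_force: [1.3, -0.3, -0.3]
gripper_width: 0.804
```

```bash
python3 go.py 458,169,37,90 458,169,150,90 480,380,150,90 480,380,85,90
```

```text
t 9.57 at [457.8 165.7 126.1] yaw 90.0 w 0.804 F [ 1.3 -0.3 -0.3] tilt z [ 0.004  0.001 -1.   ]
wz 0.0 shift [ 3.3  0.2 89.1]
wz 0.0 shift [   0.    0. -113.]
wz 0.0 shift [211.  22.  -0.]
wz 0.0 shift [ 0.  0. 65.]
```

>>> drive_tool:
  series: [0.6, 0, 0, 45, 0, 0, 0, 0.6, 0, 0, 35, 0, 0, 0, 0.6, 0, 0, 12, 0, 0, 0, 0.6, 0, 0, 0, 0, 0, 0, -1, 0, 0, 0, 0, 0, 0, -1, 0, 0, 0, 0, 0, 0, -1, 0, 0, 0, 0, 0, 0, -1, 0, 0, 0, 0, 0, 0]

```text
t: 10.58
eef_pos: [0.4572, 0.1676, 0.0346]
tool_rot: [0.001, 0.707, 0.707, 0.001]
contact_force: [-1.0, -0.7, 6.4]
gripper_width: 0.393
```

>>> drive_tool:
  series: [-1, 0, 0, -50, 0, 0, 0, -1, 0, 0, -60, 0, 0, 0, -1, 53, 6, 0, 0, 0, 0, -1, 53, 6, 0, 0, 0, 0, -1, 53, 5, 0, 0, 0, 0, -1, 52, 5, 0, 0, 0, 0]

```text
t: 11.32
eef_pos: [0.4785, 0.3797, 0.1442]
tool_rot: [0.0, 0.707, 0.707, 0.001]
contact_force: [0.4, -0.4, -1.1]
gripper_width: 0.393
```

>>> drive_tool:
  series: [-1, 0, 0, 30, 0, 0, 0, -1, 0, 0, 30, 0, 0, 0, -1, 0, 0, 0, 0, 0, 0, 0.6, 0, 0, 0, 0, 0, 0, 0.6, 0, 0, 0, 0, 0, 0, 0.6, 0, 0, -40, 0, 0, 0, 0.6, 0, 0, -40, 0, 0, 0]

```text
t: 12.2
eef_pos: [0.4782, 0.3782, 0.1652]
tool_rot: [-0.0, 0.707, 0.707, 0.0]
contact_force: [1.1, 0.2, 0.1]
gripper_width: 0.801
```

```bash
python3 look.py; python3 go.py 635,69,110,90 635,69,37,90 635,69,150,90 530,380,150,90
```

```text
top 287.0 178.0 212 [(633.4, 65.2), (64.3, 36.4), 89.9]
top 254.0 186.0 151 [(605.7, 173.4), (32.1, 45.9), 89.9]
top 300.0 228.0 506 [(465.5, 10.4), (175.9, 66.8), 62.6]
top 294.0 235.0 98 [(446.0, 41.1), (115.1, 11.2), 63.2]
scene 357.0 200.0 542 [(494.6, 42.9), (109.8, 75.7), 77.2]
scene 342.0 233.0 403 [(633.8, 67.0), (63.8, 61.0), 89.9]
scene 388.0 239.0 293 [(609.3, 172.5), (39.1, 69.9), 80.5]
t 12.3 at [480.  380.8 169.1] yaw 90.0 w 0.801 F [0.3 0.8 0.5] tilt z [ 0.007  0.006 -1.   ]
wz 0.001 shift [-311.8  155.    59.1]
wz 0.0 shift [ 0.  0. 73.]
wz 0.0 shift [   0.    0. -113.]
wz 0.0 shift [ 311. -105.   -0.]
```

>>> drive_tool:
  series: [0.6, -52, 26, 0, 0, 0, 0, 0.6, -52, 26, 0, 0, 0, 0, 0.6, -52, 26, 0, 0, 0, 0, 0.6, -52, 26, 0, 0, 0, 0, 0.6, -52, 26, 20, 0, 0, 0, 0.6, -52, 25, 22, 0, 0, 0, 0.6, 0, 0, 40, 0, 0, 0, 0.6, 0, 0, 38, 0, 0, 0, 0.6, 0, 0, 12, 0, 0, 0, 0.6, 0, 0, 0, 0, 0, 0]

```text
t: 13.55
eef_pos: [0.6334, 0.0665, 0.0315]
tool_rot: [-0.0, 0.707, 0.708, -0.0]
contact_force: [0.3, 0.4, 0.0]
gripper_width: 0.803
```

>>> drive_tool:
  series: [-1, 0, 0, 0, 0, 0, 0, -1, 0, 0, 0, 0, 0, 0, -1, 0, 0, 0, 0, 0, 0, -1, 0, 0, 0, 0, 0, 0, -1, 0, 0, -50, 0, 0, 0, -1, 0, 0, -60, 0, 0, 0]

```text
t: 14.3
eef_pos: [0.6326, 0.066, 0.1418]
tool_rot: [-0.001, 0.707, 0.708, -0.001]
contact_force: [0.9, -0.3, 0.6]
gripper_width: 0.388
```

```bash
python3 go.py 520,385,150,90
```

```text
t 14.3 at [632.6  66.  141.8] yaw 90.1 w 0.388 F [ 0.9 -0.3  0.6] tilt z [-0.002 -0.    -1.   ]
wz 0.001 shift [ 319.  -112.6   -8.2]
```

>>> drive_tool:
  series: [-1, 53, -19, -4, 0, 0, 0, -1, 53, -19, -4, 0, 0, 0, -1, 53, -19, 0, 0, 0, 0, -1, 53, -19, 0, 0, 0, 0, -1, 53, -19, 0, 0, 0, 0, -1, 53, -18, 0, 0, 0, 0, -1, 0, 0, 30, 0, 0, 0, -1, 0, 0, 30, 0, 0, 0, -1, 0, 0, 0, 0, 0, 0, 0.6, 0, 0, 0, 0, 0, 0, 0.6, 0, 0, 0, 0, 0, 0]

```text
t: 15.68
eef_pos: [0.5209, 0.3848, 0.091]
tool_rot: [0.0, 0.707, 0.707, 0.001]
contact_force: [0.3, 0.2, 0.1]
gripper_width: 0.794
```

>>> drive_tool:
  series: [0.6, 0, 0, -40, 0, 0, 0.18, 0.6, 0, 0, -40, 0, 0, 0.18, 0.6, 0, 0, 0, 0, 0, 0.18, 0.6, 0, 0, 0, 0, 0, 0.18, 0.6, 0, 0, 0, 0, 0, 0.18, 0.6, 0, 0, 0, 0, 0, 0.18, 0.6, 0, 0, 0, 0, 0, 0.18, 0.6, 0, 0, 0, 0, 0, 0.18, 0.6, 0, 0, 0, 0, 0, 0.13, 0.6, 0, 0, 0, 0, 0, 0]

```text
t: 16.92
eef_pos: [0.5203, 0.3846, 0.1705]
tool_rot: [-0.0, 1.0, 0.002, 0.001]
contact_force: [0.4, -0.3, 0.6]
gripper_width: 0.803
```

```bash
python3 - <<'E'
from h import *
c=cam("scene");cv2.imwrite("pics/s3.png",cv2.resize(c["pixels"][60:300,150:560],None,fx=1.9,fy=1.9))
E
python3 look.py; python3 go.py 607,173,120,0 607,173,37,0
```

```text
top 254.0 186.0 153 [(604.0, 173.4), (32.1, 49.1), 89.9]
top 241.0 235.0 139 [(475.3, 204.6), (152.6, 31.6), 4.6]
top 291.0 228.0 785 [(470.7, 53.2), (96.1, 98.4), 53.1]
top 293.0 256.0 465 [(381.0, 35.0), (261.1, 52.5), 89.7]
scene 361.0 203.0 605 [(510.6, 67.7), (268.7, 58.0), 74.1]
scene 388.0 239.0 292 [(609.3, 172.5), (39.1, 69.9), 80.5]
t 17.07 at [520.2 384.3 169.8] yaw 0.2 w 0.795 F [-0.4  0.3 -0.5] tilt z [ 0.001  0.001 -1.   ]
wz 0.004 shift [ 86.8 211.3  49.8]
wz 0.0 shift [ 0. -0. 83.]
```

View pics/s3.png

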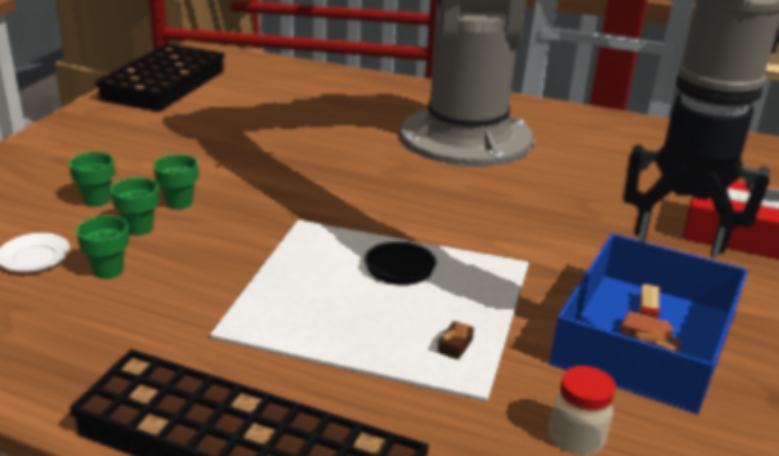

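Three scraps are in the tub at about crop (648,320). Only bark_b is left on the board, at crop (457,338), and the dark band across the board is the arm's shadow.

>>> drive_tool:
  series: [0.6, 22, 53, 0, 0, 0, 0, 0.6, 22, 53, 0, 0, 0, 0, 0.6, 21, 53, 10, 0, 0, 0, 0.6, 21, 52, 40, 0, 0, 0, 0.6, 0, 0, 40, 0, 0, 0, 0.6, 0, 0, 32, 0, 0, 0, 0.6, 0, 0, 11, 0, 0, 0, 0.6, 0, 0, 0, 0, 0, 0, -1, 0, 0, 0, 0, 0, 0, -1, 0, 0, 0, 0, 0, 0, -1, 0, 0, 0, 0, 0, 0, -1, 0, 0, 0, 0, 0, 0]

```text
t: 18.58
eef_pos: [0.6055, 0.1785, 0.0415]
tool_rot: [-0.0, 1.0, 0.001, 0.001]
contact_force: [-1.0, -0.4, 6.6]
gripper_width: 0.341
```

>>> drive_tool:
  series: [-1, 0, 0, -50, 0, 0, 0, -1, 0, 0, -62, 0, 0, 0, -1, -25, -51, 0, 0, 0, 0, -1, -25, -51, 0, 0, 0, 0, -1, -25, -51, 0, 0, 0, 0, -1, -25, -51, 0, 0, 0, 0, -1, 0, 0, 30, 0, 0, 0, -1, 0, 0, 25, 0, 0, 0, -1, 0, 0, 0, 0, 0, 0]

```text
t: 19.7
eef_pos: [0.503, 0.3809, 0.0953]
tool_rot: [0.001, 1.0, 0.001, -0.001]
contact_force: [-0.9, -0.9, -0.4]
gripper_width: 0.34
```

>>> drive_tool:
  series: [0.6, 0, 0, 0, 0, 0, 0, 0.6, 0, 0, 0, 0, 0, 0, 0.6, 0, 0, -45, 0, 0, 0, 0.6, 0, 0, -45, 0, 0, 0, 1, 0, 50, 0, 0, 0, 0, 1, 0, 60, 0, 0, 0, 0, 1, 0, 60, 0, 0, 0, 0, 1, 0, 60, 0, 0, 0, 0, 1, 0, 60, 0, 0, 0, 0]

```text
t: 20.82
eef_pos: [0.5051, 0.0901, 0.1883]
tool_rot: [-0.0, 1.0, 0.001, 0.001]
contact_force: [1.5, -0.5, 0.7]
gripper_width: 0.997
```

```bash
cat > pots.py <<'E'
from meas import *
c=cam("top"); h=cv2.cvtColor(c["pixels"],cv2.COLOR_BGR2HSV)
for m in blobs((h[...,0]>45)&(h[...,0]<80)&(h[...,1]>120)&(h[...,2]>30),60):
    v,u=np.nonzero(m)
    if u.mean()>200: R=rect(c,m,.058); print(np.round(R[0],1),np.round(R[1],1))
s=cam("scene")
A=cv2.resize(c["pixels"][130:280,140:480],None,fx=1.8,fy=1.8,interpolation=cv2.INTER_CUBIC)
B=cv2.resize(s["pixels"][110:280,150:560],None,fx=1.5,fy=1.5,interpolation=cv2.INTER_CUBIC)
w=max(A.shape[1],B.shape[1]); pad=lambda I:cv2.copyMakeBorder(I,0,0,0,w-I.shape[1],cv2.BORDER_CONSTANT)
import sys; cv2.imwrite(sys.argv[1],np.vstack([pad(A),pad(B)]))
E
python3 pots.py pics/p1.png; python3 look.py
python3 go.py 474,52,200,90 ; python3 go.py 436,-327,140,0 436,-327,64,0
```

```text
[ 639.2 -308.5] [66.4 69.4]
[ 525. -337.] [66.9 67.6]
[ 480.3 -447.7] [65.7 69.7]
[ 433.5 -326.6] [67.7 68.4]
top 291.0 161.0 178 [(696.8, 34.9), (96.6, 141.9), 37.5]
top 299.0 220.0 1816 [(500.6, 42.3), (341.5, 114.2), 40.0]
top 264.0 239.0 417 [(472.9, 176.9), (293.8, 84.6), 24.2]
scene 357.0 198.0 795 [(491.4, 36.1), (105.6, 139.7), 29.4]
t 21.02 at [505.3  90.7 188. ] yaw -0.1 w 0.998 F [-0.6  1.1  0.1] tilt z [ 0.002  0.    -1.   ]
wz 1.569 shift [ 38.7  31.3 -12. ]
t 21.02 at [505.3  90.7 188. ] yaw -0.1 w 0.998 F [-0.6  1.1  0.1] tilt z [ 0.002  0.    -1.   ]
wz -0.002 shift [-69.3 417.7  48. ]
wz 0.0 shift [ 0.  0. 76.]
```

View pics/p1.png

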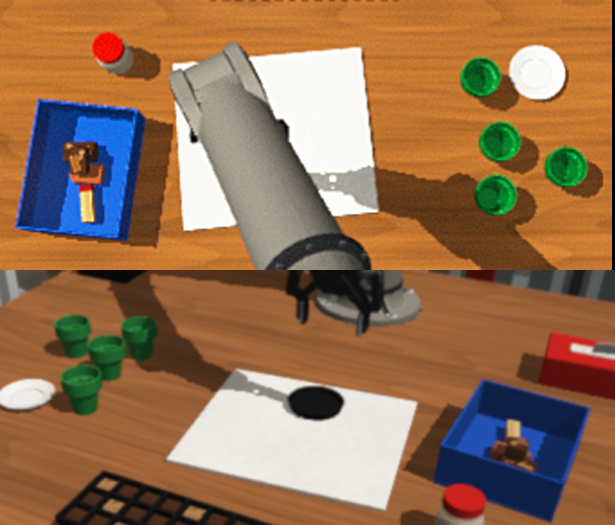

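Step 1 is complete: all four scraps are in the tub, the board holds only the saucer, and the pots, jar and dish haven't moved. First pot is the one at (436,-327).

>>> drive_tool:
  series: [1, -10, 60, 0, 0, 0, 0, 1, -10, 60, 0, 0, 0, 0, 1, -10, 60, 0, 0, 0, 0, 1, -10, 60, 0, 0, 0, 0, 1, -10, 60, 0, 0, 0, 0, 1, -10, 59, 0, 0, 0, 0, 1, -9, 59, 28, 0, 0, 0, 1, 0, 0, 20, 0, 0, 0, 1, 0, 0, 0, 0, 0, 0]

```text
t: 22.15
eef_pos: [0.4375, -0.3214, 0.1395]
tool_rot: [-0.001, 1.0, 0.002, -0.001]
contact_force: [0.2, 0.6, 0.5]
gripper_width: 1.001
```

```bash
python3 go.py 436,-327,64,0
```

```text
t 22.15 at [ 437.5 -321.4  139.5] yaw 0.2 w 1.001 F [0.2 0.6 0.5] tilt z [-0.001  0.002 -1.   ]
wz 0.004 shift [-1.5  5.6 75.5]
```

>>> drive_tool:
  series: [1, -1, 5, 20, 0, 0, 0, 1, 0, 0, 30, 0, 0, 0, 1, 0, 0, 20, 0, 0, 0, 1, 0, 0, 5, 0, 0, 0, 1, 0, 0, 0, 0, 0, 0, 0.2, 0, 0, 0, 0, 0, 0, 0.2, 0, 0, 0, 0, 0, 0, 0.2, 0, 0, 0, 0, 0, 0, 0.2, 0, 0, 0, 0, 0, 0]
  force: 25

```text
t: 23.28
eef_pos: [0.4369, -0.3281, 0.0668]
tool_rot: [0.0, 1.0, 0.001, 0.001]
contact_force: [0.1, 1.6, 6.0]
gripper_width: 0.772
```

>>> drive_tool:
  series: [0.2, 0, 0, -30, 0, 0, 0, 0.2, 0, 0, -40, 0, 0, 0, 0.2, 0, 0, -40, 0, 0, 0, 0.2, 0, 0, 0, 0, 0, 0]

```text
t: 23.78
eef_pos: [0.4379, -0.3294, 0.1792]
tool_rot: [0.002, 1.0, 0.001, 0.003]
contact_force: [-0.2, -0.1, -1.1]
gripper_width: 0.77
```

```bash
python3 pots.py pics/p2.png;python3 go.py 475,52,174,0 475,52,78,0
```

```text
[ 639.2 -308.5] [66.4 69.4]
[ 525.8 -336.3] [64.9 67.6]
[ 428.2 -346.5] [55.9 28.6]
t 23.88 at [ 435.8 -328.2  175.8] yaw 0.1 w 0.773 F [-0.1 -0.6 -1.3] tilt z [ 0.001 -0.001 -1.   ]
wz 0.002 shift [  39.2 -380.2    1.8]
wz 0.0 shift [ 0.  0. 96.]
```

View pics/p2.png

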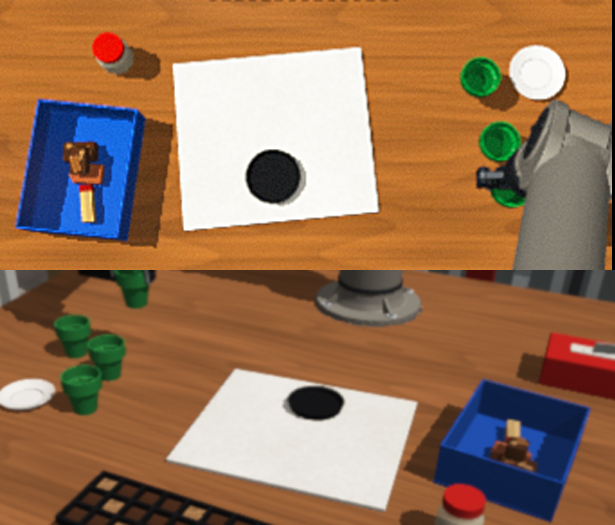

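Pot 1 hangs upright in the gripper at scene crop (135,288), clear of the others.

>>> drive_tool:
  series: [0.2, 6, -55, 0, 0, 0, 0, 0.2, 6, -55, 0, 0, 0, 0, 0.2, 6, -54, 0, 0, 0, 0, 0.2, 6, -54, 0, 0, 0, 0, 0.2, 5, -54, 0, 0, 0, 0, 0.2, 5, -54, 0, 0, 0, 0, 0.2, 5, -54, 0, 0, 0, 0, 0.2, 0, 0, 40, 0, 0, 0, 0.2, 0, 0, 35, 0, 0, 0, 0.2, 0, 0, 0, 0, 0, 0]

```text
t: 25.12
eef_pos: [0.4712, 0.0516, 0.0975]
tool_rot: [0.0, 1.0, 0.001, -0.004]
contact_force: [-0.2, 0.8, -0.2]
gripper_width: 0.773
```

```bash
python3 go.py 475,52,81,0
```

```text
t 25.12 at [471.2  51.6  97.5] yaw 0.1 w 0.773 F [-0.2  0.8 -0.2] tilt z [-0.008 -0.001 -1.   ]
wz 0.003 shift [ 3.8 -0.4 16.5]
```

>>> drive_tool:
  series: [0.2, 0, 0, 10, 0, 0, 0, 0.2, 0, 0, 7, 0, 0, 0, 0.2, 0, 0, 0, 0, 0, 0, 0.2, 0, 0, 0, 0, 0, 0]

```text
t: 25.62
eef_pos: [0.4746, 0.0519, 0.084]
tool_rot: [-0.0, 1.0, 0.001, 0.0]
contact_force: [-0.1, 0.1, 0.2]
gripper_width: 0.767
```

>>> drive_tool:
  series: [1, 0, 0, 0, 0, 0, 0, 1, 0, 0, 0, 0, 0, 0, 1, 0, 0, 0, 0, 0, 0, 1, 0, 0, -40, 0, 0, 0, 1, 0, 0, -50, 0, 0, 0, 1, 0, 0, -20, 0, 0, 0]

```text
t: 26.38
eef_pos: [0.4755, 0.0524, 0.1962]
tool_rot: [-0.0, 1.0, 0.001, 0.002]
contact_force: [1.3, -0.4, -0.6]
gripper_width: 0.999
```

```bash
python3 go.py 528,-337,140,0 528,-337,66,0
```

```text
t 26.38 at [475.5  52.4 196.2] yaw 0.1 w 0.999 F [ 1.3 -0.4 -0.6] tilt z [ 0.004  0.    -1.   ]
wz 0.002 shift [ 52.5 389.4  56.2]
wz 0.0 shift [ 0. -0. 74.]
```

>>> drive_tool:
  series: [1, 8, 56, 0, 0, 0, 0, 1, 8, 56, 0, 0, 0, 0, 1, 8, 56, 0, 0, 0, 0, 1, 7, 56, 0, 0, 0, 0, 1, 7, 55, 0, 0, 0, 0, 1, 7, 55, 10, 0, 0, 0, 1, 7, 55, 24, 0, 0, 0, 1, 0, 0, 20, 0, 0, 0, 1, 0, 0, 0, 0, 0, 0, 1, 0, 0, 0, 0, 0, 0]

```text
t: 27.62
eef_pos: [0.5277, -0.3352, 0.1402]
tool_rot: [-0.0, 1.0, 0.002, 0.0]
contact_force: [0.9, 0.8, 1.0]
gripper_width: 0.997
```

```bash
python3 pots.py pics/p3.png; python3 go.py 528,-337,66,0
```

```text
[ 639.2 -308.5] [66.4 69.4]
[ 514.7 -336.2] [68.2 47. ]
[472.5  55.4] [72.2 71.3]
t 27.73 at [ 527.9 -335.7  140.7] yaw 0.2 w 0.999 F [-0.4  0.4 -0.7] tilt z [ 0.002 -0.    -1.   ]
wz 0.004 shift [ 0.1  1.3 74.7]
```

View pics/p3.png

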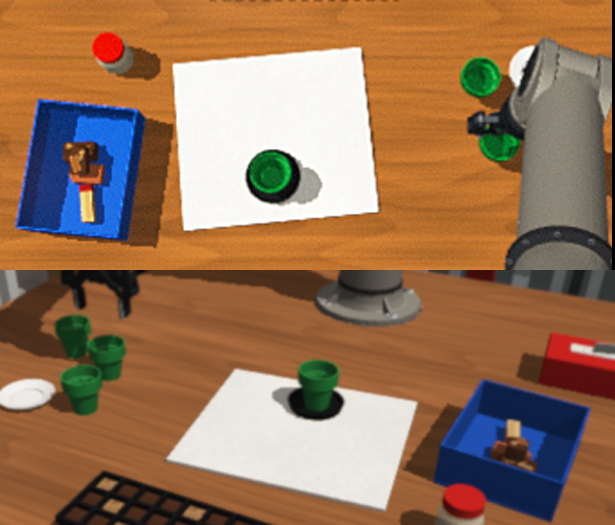

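Pot 1 stands upright in the saucer, at scene crop (318,385) and measured (472,55). Now the second pot.

>>> drive_tool:
  series: [1, 0, 1, 20, 0, 0, 0, 1, 0, 0, 30, 0, 0, 0, 1, 0, 0, 20, 0, 0, 0, 1, 0, 0, 5, 0, 0, 0, 1, 0, 0, 0, 0, 0, 0, 0.2, 0, 0, 0, 0, 0, 0, 0.2, 0, 0, 0, 0, 0, 0, 0.2, 0, 0, 0, 0, 0, 0, 0.2, 0, 0, 0, 0, 0, 0]

```text
t: 28.85
eef_pos: [0.5278, -0.3383, 0.0658]
tool_rot: [0.001, 1.0, 0.001, 0.001]
contact_force: [0.2, 0.3, 6.1]
gripper_width: 0.799
```

>>> drive_tool:
  series: [0.2, 0, 0, -30, 0, 0, 0, 0.2, 0, 0, -50, 0, 0, 0, 0.2, 0, 0, -50, 0, 0, 0, 0.2, 0, 0, 0, 0, 0, 0, 0.2, 0, 0, 0, 0, 0, 0]

```text
t: 29.48
eef_pos: [0.5264, -0.3379, 0.1941]
tool_rot: [0.0, 1.0, 0.001, -0.0]
contact_force: [-0.0, 0.5, -1.4]
gripper_width: 0.796
```

```bash
python3 go.py 475,53,200,0
```

```text
t 29.48 at [ 526.4 -337.9  194.1] yaw 0.1 w 0.796 F [-0.   0.5 -1.4] tilt z [-0. -0. -1.]
wz 0.002 shift [ -51.4 -390.9   -5.9]
```

>>> drive_tool:
  series: [0.2, -8, -56, -3, 0, 0, 0, 0.2, -8, -56, -3, 0, 0, 0, 0.2, -7, -56, 0, 0, 0, 0, 0.2, -7, -56, 0, 0, 0, 0, 0.2, -7, -56, 0, 0, 0, 0, 0.2, -7, -56, 0, 0, 0, 0, 0.2, -7, -55, 0, 0, 0, 0, 0.2, 0, 0, 0, 0, 0, 0, 0.2, 0, 0, 0, 0, 0, 0, 0.2, 0, 0, 0, 0, 0, 0]

```text
t: 30.72
eef_pos: [0.475, 0.0514, 0.1997]
tool_rot: [0.0, 1.0, -0.0, -0.001]
contact_force: [0.3, 1.2, -0.0]
gripper_width: 0.795
```

```bash
python3 - <<'E'
from h import *
a,b=cam("top")["pixels"],cam("scene")["pixels"]
A=cv2.resize(a[170:270,230:370],None,fx=3,fy=3,interpolation=cv2.INTER_CUBIC); B=cv2.resize(b[120:220,290:430],None,fx=3,fy=3,interpolation=cv2.INTER_CUBIC)
cv2.imwrite("pics/p4.png",np.vstack([A,B]))
E
python3 go.py 475,53,104,0
```

```text
t 30.82 at [475.2  51.6 200.1] yaw -0.0 w 0.797 F [ 0.2  0.2 -0.2] tilt z [-0.001 -0.    -1.   ]
wz -0.001 shift [-0.2 -1.4 96.1]
```

View pics/p4.png

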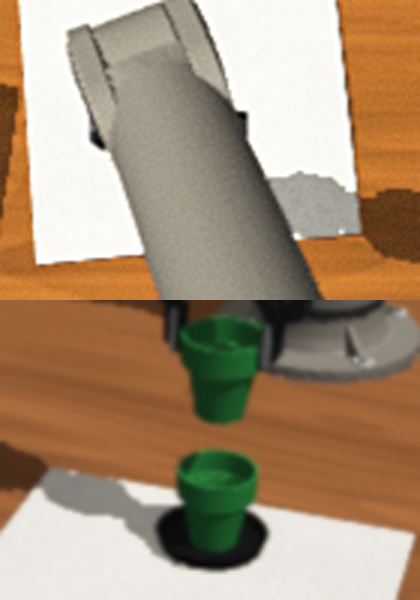

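The held pot, at crop (220,370), sits directly above the standing one at crop (216,500). Lowering it.

>>> drive_tool:
  series: [0.2, 0, -1, 40, 0, 0, 0, 0.2, 0, 0, 30, 0, 0, 0, 0.2, 0, 0, 15, 0, 0, 0, 0.2, 0, 0, 11, 0, 0, 0, 0.2, 0, 0, 0, 0, 0, 0, 0.2, 0, 0, 0, 0, 0, 0]

```text
t: 31.58
eef_pos: [0.4758, 0.054, 0.1052]
tool_rot: [-0.0, 1.0, 0.001, 0.001]
contact_force: [-0.6, -0.2, -0.9]
gripper_width: 0.797
```

>>> drive_tool:
  series: [1, 0, 0, 0, 0, 0, 0, 1, 0, 0, 0, 0, 0, 0, 1, 0, 0, 0, 0, 0, 0, 1, 0, 0, -40, 0, 0, 0, 1, 0, 0, -50, 0, 0, 0, 1, 0, 0, -20, 0, 0, 0]

```text
t: 32.33
eef_pos: [0.4765, 0.0544, 0.2173]
tool_rot: [-0.0, 1.0, 0.001, 0.002]
contact_force: [0.1, 0.3, -0.3]
gripper_width: 1.0
```

```bash
python3 go.py 483,-448,140,0 483,-448,66,0
```

```text
t 32.33 at [476.5  54.4 217.3] yaw 0.1 w 1.0 F [ 0.1  0.3 -0.3] tilt z [ 0.004  0.    -1.   ]
wz 0.002 shift [  6.5 502.4  77.3]
wz 0.0 shift [ 0.  0. 74.]
```

>>> drive_tool:
  series: [1, 1, 56, 0, 0, 0, 0, 1, 1, 56, 0, 0, 0, 0, 1, 1, 56, 0, 0, 0, 0, 1, 1, 56, 0, 0, 0, 0, 1, 1, 56, 0, 0, 0, 0, 1, 1, 56, 10, 0, 0, 0, 1, 1, 56, 10, 0, 0, 0, 1, 0, 55, 15, 0, 0, 0, 1, 0, 55, 20, 0, 0, 0, 1, 0, 0, 20, 0, 0, 0, 1, 0, 0, 0, 0, 0, 0, 1, 0, 0, 0, 0, 0, 0]

```text
t: 33.83
eef_pos: [0.4842, -0.4464, 0.1402]
tool_rot: [-0.0, 1.0, 0.002, 0.0]
contact_force: [-0.1, -0.2, 0.3]
gripper_width: 1.004
```

```bash
python3 pots.py pics/p5.png; python3 go.py 483,-448,66,0
```

```text
[ 639.2 -308.5] [66.4 69.4]
[474.  57.] [74.2 70.4]
[ 469.3 -449.1] [71.6 43.3]
t 33.92 at [ 484.3 -446.9  140.8] yaw 0.2 w 0.999 F [-0.   0.5  0.1] tilt z [ 0.002 -0.001 -1.   ]
wz 0.004 shift [-1.3  1.1 74.8]
```

View pics/p5.png

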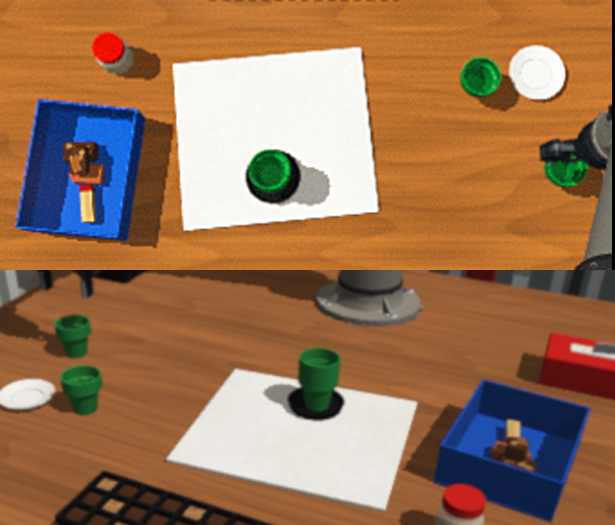

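The two nested pots stand straight in the saucer at scene crop (319,380). Now the third.

>>> drive_tool:
  series: [1, -1, 1, 20, 0, 0, 0, 1, 0, 0, 30, 0, 0, 0, 1, 0, 0, 20, 0, 0, 0, 1, 0, 0, 5, 0, 0, 0, 1, 0, 0, 0, 0, 0, 0, 0.2, 0, 0, 0, 0, 0, 0, 0.2, 0, 0, 0, 0, 0, 0, 0.2, 0, 0, 0, 0, 0, 0, 0.2, 0, 0, 0, 0, 0, 0]

```text
t: 35.05
eef_pos: [0.483, -0.4495, 0.0659]
tool_rot: [0.001, 1.0, 0.001, 0.001]
contact_force: [-0.1, 1.3, 5.9]
gripper_width: 0.783
```

>>> drive_tool:
  series: [0.2, 0, 0, -30, 0, 0, 0, 0.2, 0, 0, -50, 0, 0, 0, 0.2, 0, 0, -50, 0, 0, 0, 0.2, 0, 0, -30, 0, 0, 0, 0.2, 0, 0, 0, 0, 0, 0, 0.2, 0, 0, 0, 0, 0, 0]

```text
t: 35.8
eef_pos: [0.4814, -0.4486, 0.2232]
tool_rot: [-0.001, 1.0, 0.001, -0.001]
contact_force: [-0.4, -0.5, -1.9]
gripper_width: 0.783
```

```bash
python3 go.py 475,54,225,0
```

```text
t 35.8 at [ 481.4 -448.6  223.2] yaw 0.1 w 0.783 F [-0.4 -0.5 -1.9] tilt z [-0.002  0.001 -1.   ]
wz 0.002 shift [  -6.4 -502.6   -1.8]
```

>>> drive_tool:
  series: [0.2, -1, -56, 0, 0, 0, 0, 0.2, -1, -56, 0, 0, 0, 0, 0.2, -1, -56, 0, 0, 0, 0, 0.2, -1, -56, 0, 0, 0, 0, 0.2, -1, -56, 0, 0, 0, 0, 0.2, -1, -56, 0, 0, 0, 0, 0.2, 0, -56, 0, 0, 0, 0, 0.2, 0, -56, 0, 0, 0, 0, 0.2, 0, -54, 0, 0, 0, 0, 0.2, 0, 0, 0, 0, 0, 0, 0.2, 0, 0, 0, 0, 0, 0, 0.2, 0, 0, 0, 0, 0, 0]

```text
t: 37.3
eef_pos: [0.4749, 0.0514, 0.2237]
tool_rot: [0.0, 1.0, -0.0, -0.001]
contact_force: [-0.5, -0.0, -0.7]
gripper_width: 0.783
```

```bash
python3 go.py 475,54,128,0
```

```text
t 37.3 at [474.9  51.4 223.7] yaw -0.0 w 0.783 F [-0.5 -0.  -0.7] tilt z [-0.002 -0.001 -1.   ]
wz -0.001 shift [ 0.1 -2.6 95.7]
```

>>> drive_tool:
  series: [0.2, 0, -2, 40, 0, 0, 0, 0.2, 0, 0, 30, 0, 0, 0, 0.2, 0, 0, 15, 0, 0, 0, 0.2, 0, 0, 11, 0, 0, 0, 0.2, 0, 0, 0, 0, 0, 0, 0.2, 0, 0, 0, 0, 0, 0]

```text
t: 38.05
eef_pos: [0.4758, 0.055, 0.1292]
tool_rot: [-0.0, 1.0, 0.001, 0.001]
contact_force: [0.3, -0.2, -0.8]
gripper_width: 0.781
```

>>> drive_tool:
  series: [1, 0, 0, 0, 0, 0, 0, 1, 0, 0, 0, 0, 0, 0, 1, 0, 0, 0, 0, 0, 0, 1, 0, 0, -40, 0, 0, 0, 1, 0, 0, -50, 0, 0, 0, 1, 0, 0, -20, 0, 0, 0]

```text
t: 38.8
eef_pos: [0.4765, 0.0554, 0.2414]
tool_rot: [-0.0, 1.0, 0.001, 0.002]
contact_force: [0.4, 1.3, -0.6]
gripper_width: 1.002
```

```bash
python3 go.py 642,-309,160,90 642,-309,66,90
```

```text
t 38.8 at [476.5  55.4 241.4] yaw 0.1 w 1.002 F [ 0.4  1.3 -0.6] tilt z [ 0.004  0.    -1.   ]
wz -1.569 shift [-364.4  165.5   81.4]
wz 0.0 shift [ 0.  0. 94.]
```

>>> drive_tool:
  series: [1, 0, 0, 0, 0, 0, -0.18, 1, 0, 0, 0, 0, 0, -0.18, 1, 0, 0, 0, 0, 0, -0.18, 1, 0, 0, 0, 0, 0, -0.18, 1, 0, 0, 0, 0, 0, -0.18, 1, 0, 0, 0, 0, 0, -0.18, 1, 0, 0, 0, 0, 0, -0.18, 1, 0, 0, 0, 0, 0, -0.18, 1, 0, 0, 0, 0, 0, -0.13, 1, -52, 24, 0, 0, 0, 0]

```text
t: 40.05
eef_pos: [0.4989, 0.0065, 0.2392]
tool_rot: [-0.0, 0.703, 0.711, 0.001]
contact_force: [2.2, -0.3, -0.4]
gripper_width: 1.003
```

>>> drive_tool:
  series: [1, -52, 24, 0, 0, 0, 0, 1, -52, 24, 0, 0, 0, 0, 1, -52, 24, 0, 0, 0, 0, 1, -52, 23, 20, 0, 0, 0, 1, -52, 23, 20, 0, 0, 0, 1, -52, 23, 40, 0, 0, 0, 1, 0, 0, 0, 0, 0, 0, 1, 0, 0, 0, 0, 0, 0]

```text
t: 41.05
eef_pos: [0.6384, -0.3027, 0.1623]
tool_rot: [-0.001, 0.707, 0.708, 0.0]
contact_force: [0.7, 0.6, -0.0]
gripper_width: 0.999
```

```bash
python3 pots.py pics/p6.png; python3 go.py 642,-309,66,90
```

```text
[ 639.7 -297.4] [43.9 68.8]
[478.7  56.9] [78.8 73.5]
t 41.15 at [ 639.1 -301.8  163.9] yaw 90.2 w 1.002 F [0.3 0.6 0.8] tilt z [ 0.002  0.    -1.   ]
wz 0.003 shift [-7.2  2.9 97.9]
```

View pics/p6.png

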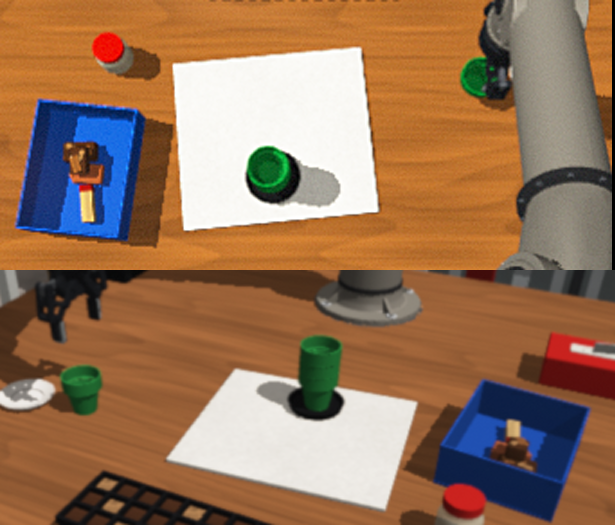

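Three pots are nested straight at scene crop (320,375). The last pot is at scene crop (82,388), beside the dish, so I grip it along x.

>>> drive_tool:
  series: [1, -7, 3, 20, 0, 0, 0, 1, 0, 0, 30, 0, 0, 0, 1, 0, 0, 25, 0, 0, 0, 1, 0, 0, 16, 0, 0, 0, 1, 0, 0, 6, 0, 0, 0, 1, 0, 0, 0, 0, 0, 0, 0.2, 0, 0, 0, 0, 0, 0, 0.2, 0, 0, 0, 0, 0, 0, 0.2, 0, 0, 0, 0, 0, 0, 0.2, 0, 0, 0, 0, 0, 0]

```text
t: 42.4
eef_pos: [0.642, -0.311, 0.067]
tool_rot: [0.001, 0.707, 0.707, 0.0]
contact_force: [-1.7, 0.4, 6.1]
gripper_width: 0.795
```

>>> drive_tool:
  series: [0.2, 0, 0, -30, 0, 0, 0, 0.2, 0, 0, -50, 0, 0, 0, 0.2, 0, 0, -50, 0, 0, 0, 0.2, 0, 0, -50, 0, 0, 0, 0.2, 0, 0, 0, 0, 0, 0, 0.2, 0, 0, 0, 0, 0, 0]

```text
t: 43.15
eef_pos: [0.6408, -0.3106, 0.2449]
tool_rot: [-0.0, 0.707, 0.707, -0.0]
contact_force: [0.4, 0.3, -0.7]
gripper_width: 0.796
```

```bash
python3 go.py 475,54,245,90
```

```text
t 43.15 at [ 640.8 -310.6  244.9] yaw 90.1 w 0.796 F [ 0.4  0.3 -0.7] tilt z [-0.001 -0.    -1.   ]
wz 0.001 shift [ 3.646e+02 -1.658e+02 -1.000e-01]
```

>>> drive_tool:
  series: [0.2, 52, -24, 0, 0, 0, 0, 0.2, 52, -24, 0, 0, 0, 0, 0.2, 52, -24, 0, 0, 0, 0, 0.2, 52, -24, 0, 0, 0, 0, 0.2, 52, -24, 0, 0, 0, 0, 0.2, 52, -23, 0, 0, 0, 0, 0.2, 52, -23, 0, 0, 0, 0, 0.2, 0, 0, 0, 0, 0, 0, 0.2, 0, 0, 0, 0, 0, 0, 0.2, 0, 0, 0, 0, 0, 0]

```text
t: 44.4
eef_pos: [0.4751, 0.0518, 0.2448]
tool_rot: [-0.0, 0.708, 0.707, -0.001]
contact_force: [-0.1, -0.2, -0.1]
gripper_width: 0.798
```

```bash
python3 go.py 475,54,153,90
python3 - <<'E'
from h import *
b=cam("scene")["pixels"]
cv2.imwrite("pics/p7.png",cv2.resize(b[100:220,290:430],None,fx=3,fy=3,interpolation=cv2.INTER_CUBIC))
E
```

```text
t 44.4 at [475.1  51.8 244.8] yaw 89.9 w 0.798 F [-0.1 -0.2 -0.1] tilt z [-0.001 -0.    -1.   ]
wz -0.001 shift [ 2.2 -0.1 91.8]
```

View pics/p7.png

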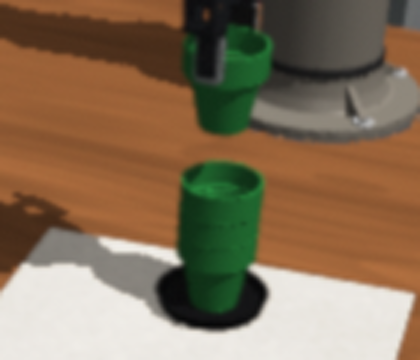

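The held pot, rim at crop (227,55), is in line with the stack, rim at crop (221,185). Lowering it.

>>> drive_tool:
  series: [0.2, 2, 0, 40, 0, 0, 0, 0.2, 0, 0, 26, 0, 0, 0, 0.2, 0, 0, 15, 0, 0, 0, 0.2, 0, 0, 10, 0, 0, 0, 0.2, 0, 0, 0, 0, 0, 0, 0.2, 0, 0, 0, 0, 0, 0]

```text
t: 45.2
eef_pos: [0.4755, 0.0553, 0.1552]
tool_rot: [0.0, 0.707, 0.707, 0.001]
contact_force: [0.2, 0.9, 0.3]
gripper_width: 0.796
```

>>> drive_tool:
  series: [1, 0, 0, 0, 0, 0, 0, 1, 0, 0, 0, 0, 0, 0, 1, 0, 0, 0, 0, 0, 0, 1, 0, 0, -40, 0, 0, 0, 1, 0, 0, -50, 0, 0, 0, 1, 0, 0, -20, 0, 0, 0, 1, -55, 0, 0, 0, 0, 0, 1, -55, 0, 0, 0, 0, 0, 1, -55, 0, 0, 0, 0, 0, 1, -55, 0, 0, 0, 0, 0, 1, -55, 0, 0, 0, 0, 0, 1, 0, 0, 0, 0, 0, 0]

```text
t: 46.7
eef_pos: [0.4741, -0.2249, 0.2641]
tool_rot: [0.0, 0.71, 0.705, -0.001]
contact_force: [0.2, 1.6, 0.7]
gripper_width: 0.996
```

```bash
python3 pots.py pics/p8.png; python3 go.py
python3 - <<'E'
from meas import *
# stack silhouette in scene: top rim row/col, band edges; compare with projected expectation
s=cam("scene");t=cam("top");h=cv2.cvtColor(s["pixels"],cv2.COLOR_BGR2HSV)
g=(h[...,0]>45)&(h[...,0]<80)&(h[...,1]>120)&(h[...,2]>30)
m=[b for b in blobs(g,60) if np.nonzero(b)[1].mean()>290][0]; v,u=np.nonzero(m)
a=np.arange(0,6.3,.02)
for c0 in((475,54),(478,53)):
    P=[[c0[0]/1e3+.034*np.cos(i),c0[1]/1e3+.034*np.sin(i),.012+.142] for i in a]; p=proj(s,P)
    print("expected top rim v",p[:,1].min().round(1),"u",p[:,0].min().round(1),p[:,0].max().round(1))
print("seen v",v.min(),v.max(),"u at rim",u[v<v.min()+16].min(),u[v<v.min()+16].max())
E
```

```text
[480.3  58.5] [86.7 73.3]
t 46.8 at [ 475.  -219.8  264.3] yaw 90.0 w 1.001 F [0.7 0.6 0.2] tilt z [-0.     0.001 -1.   ]
expected top rim v 144.0 u 349.8 378.2
expected top rim v 144.4 u 349.0 377.4
seen v 146 204 u at rim 351 378
```

View pics/p8.png

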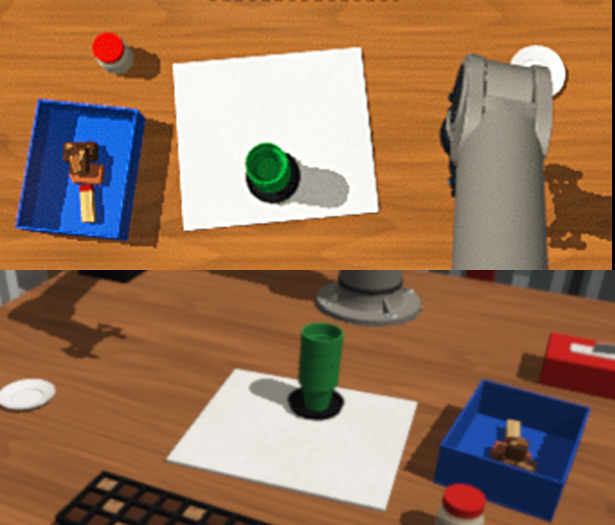

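The final view shows all four pots as one upright stack in the saucer. The rim is no higher than the height expected for a fully nested stack. All scraps are in the tub, and the jar, dish and arm are clear.

```bash
python3 -c "
from station import bot
bot.hand_in()"
```

```text
the job is handed in; nothing more can be done
```

I cleared the four scraps present (two bark chunks, stake offcut, clay shard) into the tub; there was no paper ball in this scene. Then I nested all four pots one by one in the saucer. I handed the job in at about 47 s; it gives no verdict.

**Last checks that agreed:**
- Both cameras show one upright stack in the saucer, and all four scraps in the tub.
- The jar and dish looked unmoved, by eye only. The gripper was open and well clear of everything.
- The last pots were released at about (475, 55) mm. The saucer's centre is at about (475, 52), so the stack is well inside the 25 mm limit.

**Checks that disagreed:**
- **Camera offset:** the two cameras differed by about 5 mm in x on the board, so I worked with averages.
- **Rim height:** the top rim appeared about 2 pixels (roughly 4–5 mm) lower than predicted for a fully nested stack. It cannot sit below home, so I put this down to calibration and the colour mask. I did not measure each pot's height separately.
- **Grip force:** I read about 6 N upward while the jaws were closed on most grasps. I did not look into it, and every grasp held.

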